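# Load the drying rail and restart the dryer

## Task

First switch the dryer off by flipping its isolator lever over towards the robot. Then hang every carrier standing on the bench (two to four of them, each a steel hook with a freshly primed part) by its hook on the rail at the open end, and slide each one along until it is wholly past the white band, towards the dryer. When all hang there, flip the lever back on, away from the robot, leaving the carriers hanging freely and the other things on the bench where they lie.

Things in the scene. Friction and masses are not known exactly. Their poses are not given: they have to be found in the camera images.
- bracket_grip (a point): Centre of the wooden grip block on top of the carrier with an L-shaped bracket (upright flange); block 14 (along own x) x 30 (y) x 50 mm high, its centre 145 above the carrier's underside; grip it across the 14 mm. None if this carrier is absent in this run.
- bracket_hook (a point): Seat of this carrier's hook, 40 straight below the grip's centre, 105 above the underside: it coincides with the rail's axis when hung. Own z up, x towards the hook's open side, y across. At the start the carrier stands on its foot with the open side away from the robot. Shape: see the body entries.
- pulley_grip (a point): Centre of the wooden grip block on top of the carrier with an upright grooved pulley; block 14 (along own x) x 30 (y) x 50 mm high, its centre 145 above the carrier's underside; grip it across the 14 mm. None if this carrier is absent in this run.
- pulley_hook (a point): Seat of this carrier's hook, 40 straight below the grip's centre, 105 above the underside: it coincides with the rail's axis when hung. Own z up, x towards the hook's open side, y across. At the start the carrier stands on its foot with the open side away from the robot. Shape: see the body entries.
- roller_grip (a point): Centre of the wooden grip block on top of the carrier with a lying roller; block 14 (along own x) x 30 (y) x 50 mm high, its centre 145 above the carrier's underside; grip it across the 14 mm. None if this carrier is absent in this run.
- roller_hook (a point): Seat of this carrier's hook, 40 straight below the grip's centre, 105 above the underside: it coincides with the rail's axis when hung. Own z up, x towards the hook's open side, y across. At the start the carrier stands on its foot with the open side away from the robot. Shape: see the body entries.
- block_grip (a point): Centre of the wooden grip block on top of the carrier with a block with a round boss; block 14 (along own x) x 30 (y) x 50 mm high, its centre 145 above the carrier's underside; grip it across the 14 mm. None if this carrier is absent in this run.
- block_hook (a point): Seat of this carrier's hook, 40 straight below the grip's centre, 105 above the underside: it coincides with the rail's axis when hung. Own z up, x towards the hook's open side, y across. At the start the carrier stands on its foot with the open side away from the robot. Shape: see the body entries.
- bracket: Carrier with the bracket; origin at the centre of its foot's underside. All four carriers are alike but for the painted part: rigid steel, 170 tall, 0.4 to 0.65 kg. Foot plate 70 (x) x 50 (y) x 10; the painted part on it ends 45 above the underside (x -14 to +16). A stem 24 wide (y) at x -20 to -14 rises from the foot to the top.
- pulley: Carrier with the pulley, origin as above. Hook of every carrier: from the stem a bridge (top at 120, grip block on it) with an inverted-V seat leads over to a lip at x +14 to +20, 24 wide, that hangs down to 85 above the underside.
- roller: Carrier with the roller, origin as above. To hang any carrier: from the robot's side of the rail, with the hook seat about 41 above the rail's axis, move it across (own +x) so that the rail passes through the 40 mm gap between painted part and lip, then lower it about 40 until the V sits on the rail.
- block: Carrier with the block and round boss; origin at the centre of its foot's underside, axes as for the hook.
- rail_mark (a point): Point on the rail's axis at the middle of the white band, 14 wide (the mark), 170 above the bench; axes of the fixed stand: y along the rail towards the dryer, x across it away from the robot, z up. Rail: round steel bar 12 across, from a post at y = -235 to the dryer's face at y = +246. Beyond the mark is room for four carriers, 54 mm each.
- rail_load (a point): Point on the rail's axis in the open loading section, 130 before the mark (y = -130 from it), where carriers can be hung; 50 mm to either side of it is free as well. Axes as for the mark. The dryer at the rail's other end is a fixed grey box 160 (x, -30 to +130 from the rail) x 150 (y) x 190 high.
- guide_end (a point): Near end of the axis of a thin fixed guide bar, 10 across, that runs parallel to the rail from here to the dryer, 25 beyond the rail (x) and 80 below its axis (its near 25 mm bent up). A hung carrier's foot passes under it with 10 mm to spare, so past here carriers cannot be hung or lifted off, only slid along the rail.
- toggle (a joint): Isolator lever angle: 0 = off, leaning towards the robot; 1.4 = on, leaning away (to the isolator's +x). Upright at 0.7. Its weighted end makes it fall to whichever side it is past upright; about 2 N moves it.
- toggle_pivot (a point): Lever's pivot on the isolator box (box 110 x 70 x 46, fixed to the bench; pivot 56 above the bench); x is the direction in which the lever swings on, y the hinge axis.
- toggle_tip (a point): Centre of the 26 mm black ball at the lever's end, 68 from the pivot; the lever's rod is 12 across.
- spanner: Bystander: open-ended spanner lying flat under the rail, 170 long; origin on its underside (mm).
- screwdriver: Bystander: screwdriver lying beyond the rail, 190 long; origin on its underside (mm).
- hammer: Bystander: hammer, 260 long, at the right; origin on its underside (mm).
- jar: Bystander: amber glass jar, 70 across, 90 tall; origin on its underside (mm).
- collar: Bystander: steel collar, 48 across, 22 tall; origin on its underside (mm).
- tin: Bystander: steel tin, 80 across, 110 tall; origin on its underside (mm).
Not all that is in view belongs to the job. Leave any green or yellow look-alike of the block alone.

How it is judged:
By the outcome, as a careful person would: the job done as asked, in the order asked, and still so for the second after the job is handed in, with the robot touching nothing.
Of bracket, pulley, roller, block only 2 to 4 are there at a start; the rules pass over those that are not, and their reading is None.
At some moment in a run one of bracket, pulley, roller, block may be knocked a few centimetres aside while the robot is not near it.
It also fails if it takes over 210 s, if anything falls off the work surface, if the arm or the gripper's body presses on something with over 40 N, if the wrist force passes 120 N, or if a joint passes its speed limit or range.

## Robot

A 6-joint arm with a two-finger parallel gripper is mounted at the origin on the work surface. World frame = base frame: x ahead of the robot, y to its left, z up, the work surface at z = 0. Lengths are in m, angles in rad, forces in N, time in s.
With the tool pointing down it reaches from about 0.25 to 0.775 m from the base axis. Payload 4 kg.
Tool frame: the origin (TCP) lies midway between the tips of the shut fingers; the grasp point (between the pads) lies robot.grip_point_offset behind it (robot.grip_point_offset is the distance from the TCP to the grasp point, in m); z points along the fingers, x is the direction in which the jaws open and shut, and the axes are right-handed (so a half turn about z gives the same grasp; the last joint's range is limited). The gripper opens to 94 mm and grips with 3 to 60 N. Pads are 16 mm wide; open, the fingers measure 119 mm over their backs; the gripper's body (75 mm by 177 mm) begins 78 mm behind the grasp point.
Start: joints at [-1.204, 0.087, 1.371, -0, 1.684, -0.103], TCP at [0.249, -0.49, 0.206] pointing down, gripper open.
Joint ranges: [-3.1, 3.1], [-0.76, 2.03], [0.27, 2.55], [-1.08, 4.22], [0.17, 2.65], [-2.57, 2.57]. Speed limits (rad/s): [2.79, 2.79, 3.14, 3.14, 3.14, 3.14].

## Interface

Orientations are given as [roll, pitch, yaw] about the fixed x, y, z axes, in that order (R = Rz(yaw) Ry(pitch) Rx(roll)).
In Python, from bench import robot, optics, finder gives the robot as it stands. The module is installed in compiled form; this text tells all that it offers.
- The arm moves only by the tool arm_command, never from a script. Its argument "plan" is a list of rows, each a list of 5 numbers: the opening, from 0 (shut) to 1 (fully open), then the shift along the world's x, y, z in m, then the turn about the world's z in degrees. A call has 1 to 10 rows; each row is the pose to reach, as a shift and turn from the pose commanded when the call began; what a row does not reach only later rows make up. A row lasts 1/8 s, in which the tool goes at most 62.5 mm and 10.7 degrees, less where a joint would pass 70% of its speed; a pose out of reach is approached as far as the arm can. A call with a gripper value outside its range is refused whole. The fingers move at their own pace and stop on an object; the grip force is fixed at half the most. Time passes only in rows, so rows that repeat a pose let the fingers close. It gives the time, the measured TCP pose, the force and the opening at its end, in the units of the state.
- robot.get_obs(): the state, without advancing time (a new reading comes with each control period).
- optics.snapshot(name): name is "side" or "top"; returns a dict with "image" (384x512x3 uint8, red, green, blue), "fx", "fy", "cx", "cy" (pixels), "position" and "rotation" of the camera in the world. Camera axes: x right, y down, z forward; pixel columns grow to the right and rows downward; lengths in m; the calibration is good to about 2 mm. A picture is of the moment at which its call begins. There is no depth.
- robot.close_job(): hands the job in, once; it reports no verdict.
Trained networks look in the newest picture that a camera, given by its name, has taken for a name from the list of things; names that differ only in an ending like _2 or _b are one class to them, and where a whole thing is asked for, a point or a joint stands for the part that bears it (a point fixed in the world has none). Each returns a list of dicts, best first, with "p" (0 to 1); they miss things now and then, are a little off and sometimes report something else, mostly with a low value. They report only what shows in the picture. A call takes as long as a camera call. They do not tell look-alikes from the thing itself.
- finder.masks_of(label, camera): "pixels" (384x512 bool, what is visible of it) and "extent" ([left, top, right, bottom] in pixels, round what is visible of it).
The state is a dict: "time": time; "joint_positions": joint angles; "qvel": joint speeds; "joint_torque": joint torques, N m; "tool_pos": TCP position; "ee_rot": TCP orientation; "wrist_force": force on the tool from outside, world axes, zero at the start; "wrist_torque": the same for the moment, N m; "width": finger opening in m.
Only numpy, scipy, OpenCV 4.12 (cv2) and the standard library are available. Lean on these libraries where they do the work, as an engineer would, in place of code of your own. Each camera call takes 0.05 s, during which the arm holds its last target.

## Working session

There is one attempt and no reset: what is moved stays moved. The work goes in short steps, Python scripts to look and compute and a tool call to move; the robot and the scene stay as the last step left them, time stands still between calls to the robot, and variables do not carry over. Pictures are saved under pics/ and viewed, and the job is handed in when it is done.

Besides the shell and the picture viewer there is one more tool, called after "Emit:" as name(argument=value, ...), one argument or row to a line, values as JSON. arm_command: Moves the arm, as the interface text tells. Its arguments: {"type":"object","properties":{"plan":{"type":"array","items":{"type":"array","items":{"type":"number"}}}},"required":["plan"]}

```bash
ls; mkdir -p pics
cat > h.py <<'E'
import numpy as np, cv2
from bench import robot, optics, finder
def snap(name, fn=None):
    s=optics.snapshot(name)
    if fn: cv2.imwrite('pics/'+fn, cv2.cvtColor(s['image'],cv2.COLOR_RGB2BGR))
    return s
def proj(s,P):
    P=np.atleast_2d(P); R=np.array(s['rotation']); c=(P-np.array(s['position']))@R
    return np.c_[s['fx']*c[:,0]/c[:,2]+s['cx'], s['fy']*c[:,1]/c[:,2]+s['cy']]
def ray(s,u,v):
    d=np.array(s['rotation'])@np.array([(u-s['cx'])/s['fx'],(v-s['cy'])/s['fy'],1.]); return np.array(s['position']),d/np.linalg.norm(d)
def onz(s,u,v,z):
    o,d=ray(s,u,v); return o+d*(z-o[2])/d[2]
def tri(s1,p1,s2,p2):
    o1,d1=ray(s1,*p1);o2,d2=ray(s2,*p2)
    A=np.c_[d1,-d2];t=np.linalg.lstsq(A,o2-o1,rcond=None)[0]
    a=o1+d1*t[0];b=o2+d2*t[1];return (a+b)/2,np.linalg.norm(a-b)
E
python3 - <<'E'
from h import *
np.set_printoptions(precision=4,suppress=True)
for n in ('side','top'):
    s=snap(n,n+'0.png'); print(n,s['fx'],s['fy'],s['cx'],s['cy'],s['position']);print(np.array(s['rotation']))
o=robot.get_obs(); print(o); print(robot.grip_point_offset)
E
```

```text
pics
side 352.4975825711575 352.4975825711575 257.87427312704216 193.13742762541273 [ 0.4085 -0.729   0.9217]
[-2.4133 -0.0009 -0.1544]
top 444.6336886545709 444.6336886545709 248.10974916822218 186.78688342166976 [ 0.2647 -0.0328  1.4388]
[-2.9364 -0.0027 -1.5796]
{'time': 0.1, 'joint_positions': array([-1.2041,  0.0879,  1.3721, -0.    ,  1.6836, -0.1031]), 'qvel': array([ 0.0002, -0.001 , -0.0027,  0.0012, -0.0015,  0.0019]), 'joint_torque': array([  0.0026, -34.1252, -30.3301,   0.0721,   0.0304,  -0.0001]), 'tool_pos': array([ 0.2488, -0.49  ,  0.2044]), 'ee_rot': array([-3.1414,  0.002 , -1.101 ]), 'wrist_force': array([1.5323, 0.5969, 0.6739]), 'wrist_torque': array([-0.0332,  0.0666,  0.0184]), 'width': 0.09397213772814592}
0.0188
```

View images.

```bash
sed -i "s/R=np.array(s\['rotation'\])/R=rot(s)/; s/d=np.array(s\['rotation'\])@/d=rot(s)@/" h.py
sed -i "2a from scipy.spatial.transform import Rotation\ndef rot(s): return Rotation.from_euler('xyz',s['rotation']).as_matrix()" h.py
python3 -c "
import cv2
for n in ('side','top'):
    i=cv2.imread('pics/%s0.png'%n); cv2.imwrite('pics/%s0b.png'%n,cv2.resize(i,(800,600),interpolation=cv2.INTER_CUBIC))"
```

```text
(no output)
```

View pics/side0b.png

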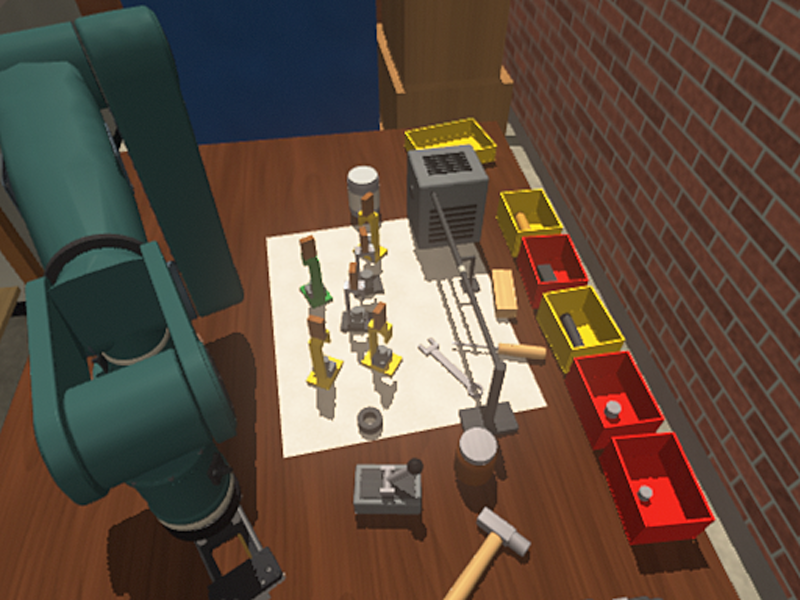

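View pics/top0b.png

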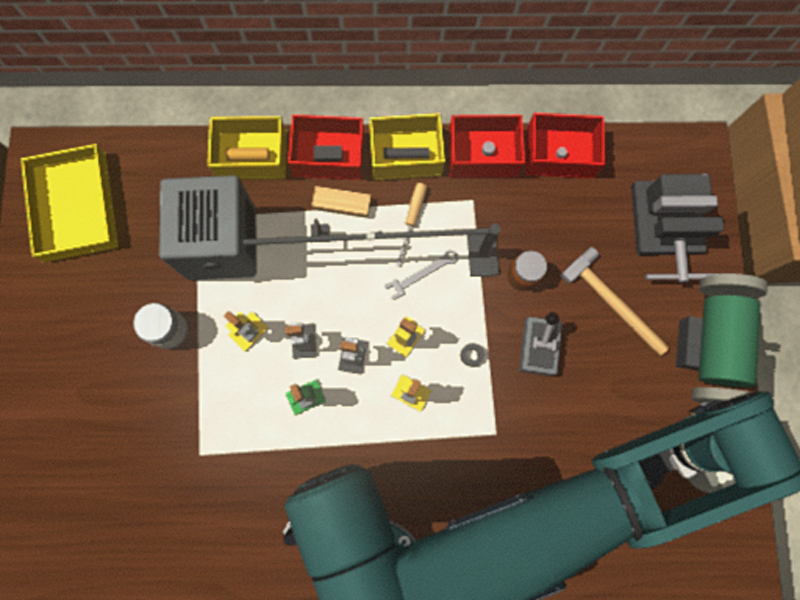

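Run:
```python
from h import *
np.set_printoptions(precision=4,suppress=True,linewidth=150)
S={n:snap(n) for n in('side','top')}
i=cv2.cvtColor(S['side']['image'],cv2.COLOR_RGB2BGR)
cv2.imwrite('pics/sc.png',cv2.resize(i[115:265,170:350],(720,600),interpolation=cv2.INTER_CUBIC))
i=cv2.cvtColor(S['top']['image'],cv2.COLOR_RGB2BGR)
cv2.imwrite('pics/tc.png',cv2.resize(i[130:280,125:325],(800,600),interpolation=cv2.INTER_CUBIC))
for l in ['bracket','pulley','roller','block','toggle','rail_mark','toggle_tip','spanner','jar','block_grip','collar','hammer','screwdriver','tin']:
  for n in S:
    for d in finder.masks_of(l,n): 
        ys,xs=np.nonzero(d['pixels']); print(l,n,round(d['p'],2),d['extent'],[round(xs.mean(),1),round(ys.mean(),1)],len(xs))
```

```text
pulley side 0.83 [223.6, 144.2, 245.8, 193.0] [np.float64(234.9), np.float64(170.4)] 324
pulley side 0.18 [227.6, 293.7, 269.7, 328.5] [np.float64(247.8), np.float64(312.7)] 1350
pulley top 0.73 [182.8, 206.9, 201.2, 232.9] [np.float64(193.5), np.float64(216.8)] 378
roller top 0.62 [102.4, 108.4, 319.1, 179.1] [np.float64(165.9), np.float64(147.8)] 4994
block side 0.92 [191.2, 150.0, 211.1, 196.7] [np.float64(199.9), np.float64(175.8)] 474
block side 0.92 [195.9, 202.0, 219.8, 248.8] [np.float64(205.0), np.float64(226.4)] 682
block side 0.91 [227.5, 121.9, 249.8, 169.0] [np.float64(237.2), np.float64(144.4)] 329
block side 0.77 [230.6, 196.2, 257.5, 244.3] [np.float64(242.9), np.float64(220.3)] 583
block side 0.74 [216.5, 166.1, 238.9, 211.9] [np.float64(226.1), np.float64(196.0)] 468
block top 0.92 [218.7, 217.9, 237.2, 238.5] [np.float64(225.5), np.float64(226.6)] 328
block top 0.82 [143.7, 200.3, 172.9, 224.0] [np.float64(156.4), np.float64(209.1)] 418
block top 0.81 [252.3, 240.5, 275.9, 261.1] [np.float64(263.5), np.float64(251.2)] 372
block top 0.6 [248.4, 203.0, 269.0, 227.1] 
[... 2759 characters left out ...]
 0.72 [287.0, 327.2, 338.1, 384.0] [np.float64(311.1), np.float64(352.9)] 916
hammer top 0.8 [358.1, 159.4, 427.5, 223.6] [np.float64(391.8), np.float64(190.8)] 789
screwdriver side 0.84 [287.7, 219.6, 352.7, 228.3] [np.float64(328.6), np.float64(224.0)] 277
screwdriver top 0.66 [259.5, 116.5, 274.1, 146.2] [np.float64(266.4), np.float64(130.0)] 169
screwdriver top 0.49 [343.1, 198.5, 357.5, 225.5] [np.float64(351.2), np.float64(211.0)] 139
tin side 0.71 [222.1, 107.9, 239.8, 142.9] [np.float64(231.1), np.float64(120.1)] 478
tin top 0.65 [85.4, 193.7, 119.2, 227.1] [np.float64(103.1), np.float64(208.2)] 796
tin top 0.26 [100.5, 111.1, 319.0, 182.2] [np.float64(166.7), np.float64(147.8)] 5158
```

View pics/sc.png

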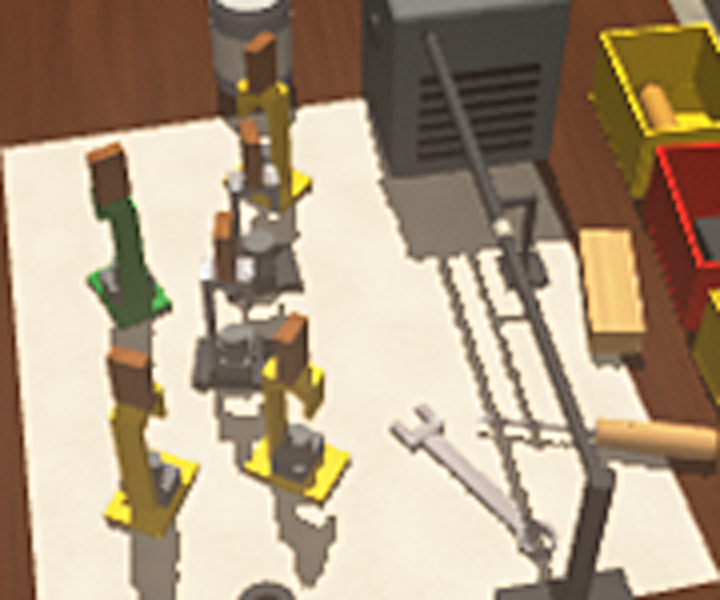

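View pics/tc.png

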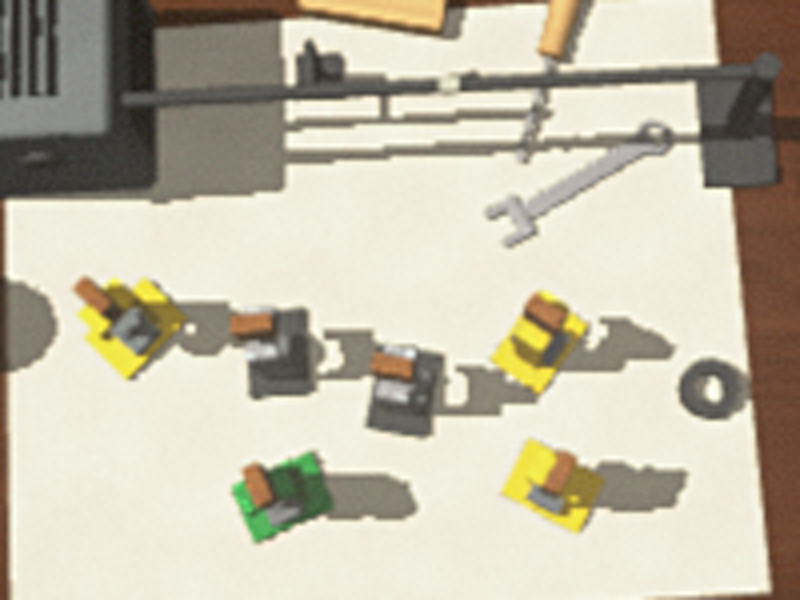

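```bash
cat >> h.py <<'E'
from scipy.optimize import minimize, least_squares
np.set_printoptions(precision=4,suppress=True,linewidth=150)
BX=[(-35,35,-25,25,0,10),(-14,16,-14,14,10,45),(-20,-14,-12,12,0,120),(-20,20,-12,12,112,120),(14,20,-12,12,85,120),(-7,7,-15,15,120,170)]
def boxc(b): return np.array([[x,y,z] for x in b[:2] for y in b[2:4] for z in b[4:]])/1000.
def place(P,x,y,yaw,z=0):
    c,s=np.cos(yaw),np.sin(yaw); return P@np.array([[c,-s,0],[s,c,0],[0,0,1]]).T+[x,y,z]
def sil(s,p,bxs=BX,K=4,z=0):
    m=np.zeros((384*K,512*K),np.uint8)
    for b in bxs:
        q=proj(s,place(boxc(b),*p,z)); h=cv2.convexHull(((q+.5)*K).astype(np.int32)); cv2.fillConvexPoly(m,h,255)
    return cv2.resize(m,(512,384),interpolation=cv2.INTER_AREA)/255.
def fitc(S,M,p0,bxs=BX,z=0):
    def f(p):
        c=0
        for n in M:
            a=sil(S[n],p,bxs,4,z);b=M[n]; c+=1-np.minimum(a,b).sum()/np.maximum(a,b).sum()
        return c
    best=None
    for y0 in np.array([-.5,-.25,0,.25,.5])+p0[2]:
        r=minimize(f,[p0[0],p0[1],y0],method='Nelder-Mead',options=dict(initial_simplex=[[p0[0]+a,p0[1]+b,y0+c] for a,b,c in [(0,0,0),(.01,0,0),(0,.01,0),(0,0,.2)]],xatol=1e-4,fatol=1e-4))
        if best is None or r.fun<best.fun: best=r
    return best
def brown(img,pts,r=22):
    im=img.astype(int); R,G,B=im[...,0],im[...,1],im[...,2]
    m=((R-B>45)&(R-G>30)).astype(np.uint8); return m
E
python3 - <<'E'
from h import *
S={n:snap(n) for n in('side','top')}
C={'pulley':((234.9,170.4),(193.5,216.8)),'block':((226.1,196),(225.5,226.7))}
out={}
for k,(a,b) in C.items():
    M={}
    for n,c in (('side',a),('top',b)):
        best=None
        for l in ('pulley','block','block_grip'):
          for d in finder.masks_of(l,n):
            ys,xs=np.nonzero(d['pixels'])
            if np.hypot(xs.mean()-c[0],ys.mean()-c[1])<4 and (best is None or d['p']>best['p']): best=d
        M[n]=best['pixels'].astype(float)
    p0=tri(S['side'],a,S['top'],b)[0]; print(k,p0)
    r=fitc(S,M,[p0[0],p0[1],0]);rt=fitc(S,{'top':M['top']},r.x);rs=fitc(S,{'side':M['side']},r.x)
    print(k,r.x,r.fun,rt.x,rt.fun,rs.x,rs.fun); out[k]=r.x
    # grip blocks brown
    for n,c in (('side',a),('top',b)):
        m=brown(S[n]['image'],None)
        nn,lab,st,ce=cv2.connectedComponentsWithStats(m)
        for i in range(1,nn):
            if np.hypot(*(ce[i]-c))<30 and 8<st[i,4]<400: print('  brown',n,st[i],ce[i], 'model grip',proj(S[n],place(np.array([[0,0,.145]]),*r.x)))
np.save('out.npy',out,allow_pickle=True)
for n,(x0,y0,w,h,f) in {'side':(200,130,70,90,6),'top':(160,190,90,60,8)}.items():
    i=cv2.cvtColor(S[n]['image'],cv2.COLOR_RGB2BGR)[y0:y0+h,x0:x0+w]; i=cv2.resize(i,None,fx=f,fy=f,interpolation=cv2.INTER_CUBIC)
    for k,p in out.items():
        for b in BX:
            q=proj(S[n],place(boxc(b),*p)); hh=cv2.convexHull(((q+.5-[x0,y0])*f).astype(np.int32)); cv2.polylines(i,[hh],True,(0,0,255) if k=='pulley' else (255,0,0),1)
    cv2.imwrite(f'pics/fit_{n}.png',i)
E
```

```text
pulley [0.4595 0.131  0.0749]
pulley [0.461  0.1371 0.141 ] 0.40538870721751996 [0.4628 0.1368 0.1061] 0.07262744939434984 [0.4595 0.141  0.0511] 0.2624647591159016
  brown side [230 145   5   6  27] [231.9259 147.5556] model grip [[232.8661 154.1364]]
  brown side [223 167   6   8  35] [225.2571 170.9143] model grip [[232.8661 154.1364]]
  brown side [238 193   9   8  41] [242.3171 196.561 ] model grip [[232.8661 154.1364]]
  brown top [183 208  10   6  44] [187.3864 210.4091] model grip [[188.5037 211.572 ]]
  brown top [218 218  10   7  51] [222.5882 221.0588] model grip [[188.5037 211.572 ]]
block [0.4243 0.0322 0.0621]
block [ 0.4289  0.0355 -0.1899] 0.43245142321109475 [ 0.4301  0.0351 -0.1794] 0.07155372004255045 [ 0.4266  0.0393 -0.016 ] 0.31985946718323033
  brown side [223 167   6   8  35] [225.2571 170.9143] model grip [[226.0088 177.161 ]]
  brown side [238 193   9   8  41] [242.3171 196.561 ] model grip [[226.0088 177.161 ]]
  brown side [196 201  12   6  45] [201.5111 203.7556] model grip [[226.0088 177.161 ]]
  brown top [218 218  10   7  51] [222.5882 221.0588] model grip [[223.074  222.1676]]
```

View pics/fit_side.png

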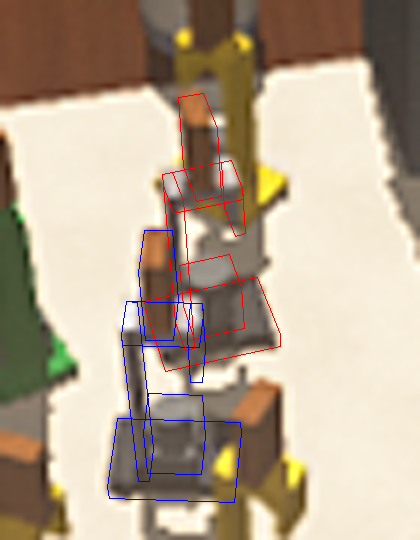

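View pics/fit_top.png

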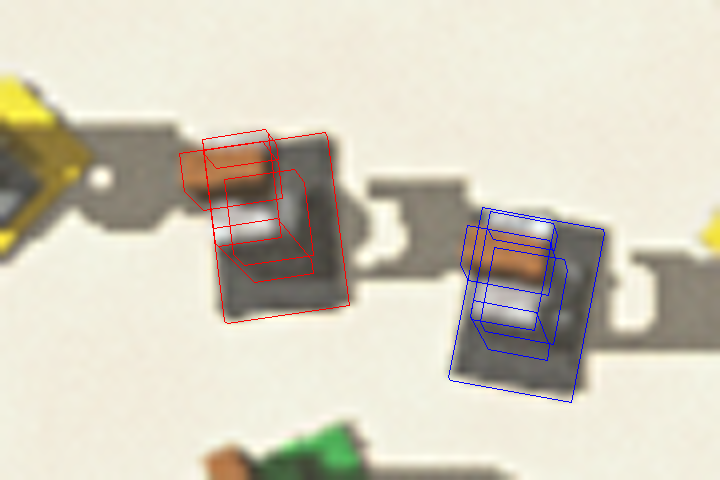

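Run:
```python
from h import *
S={n:snap(n) for n in('side','top')}
print('griptops', tri(S['side'],(231.9,147.6),S['top'],(187.4,210.4)), tri(S['side'],(225.3,170.9),S['top'],(222.6,221.1)))
for n,(x0,y0,w,h,f) in {'side':(265,110,75,165//2+35,6),'top':(150,140,170,40,4)}.items():
    i=cv2.cvtColor(S[n]['image'],cv2.COLOR_RGB2BGR)[y0:y0+h,x0:x0+w]; i=cv2.resize(i,None,fx=f,fy=f,interpolation=cv2.INTER_CUBIC)
    cv2.imwrite(f'pics/rail_{n}.png',i)
for n,(x0,y0,w,h,f) in {'side':(220,280,60,60,8),'top':(325,190,50,60,8)}.items():
    i=cv2.cvtColor(S[n]['image'],cv2.COLOR_RGB2BGR)[y0:y0+h,x0:x0+w]; i=cv2.resize(i,None,fx=f,fy=f,interpolation=cv2.INTER_CUBIC)
    cv2.imwrite(f'pics/tog_{n}.png',i)
a=cv2.imread('pics/tog_side.png');b=cv2.imread('pics/tog_top.png')
cv2.imwrite('pics/tog.png',np.hstack([cv2.resize(a,(384,384)),cv2.resize(b,(320,384))]))
```

```text
griptops (array([0.4597, 0.1365, 0.1739]), np.float64(0.0007200135769853328)) (array([0.4286, 0.0354, 0.1721]), np.float64(2.0324443453554768e-05))
```

View pics/rail_side.png

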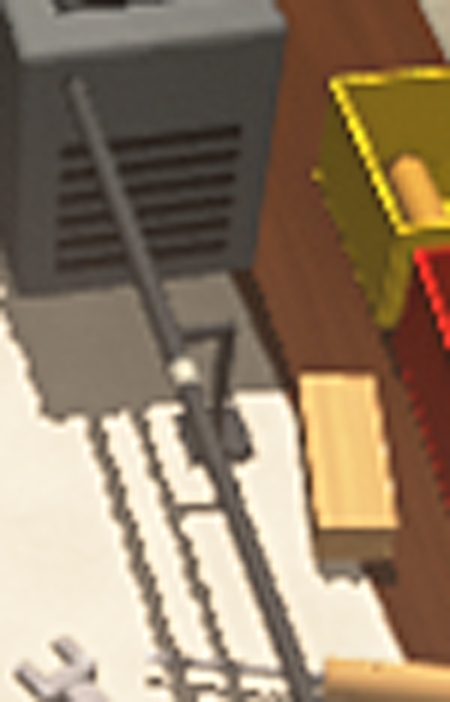

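View pics/rail_top.png

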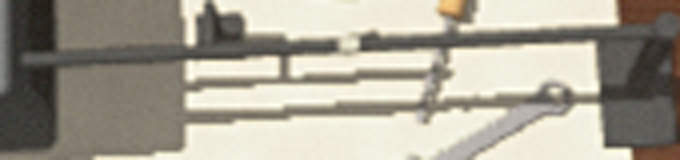

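View pics/tog.png

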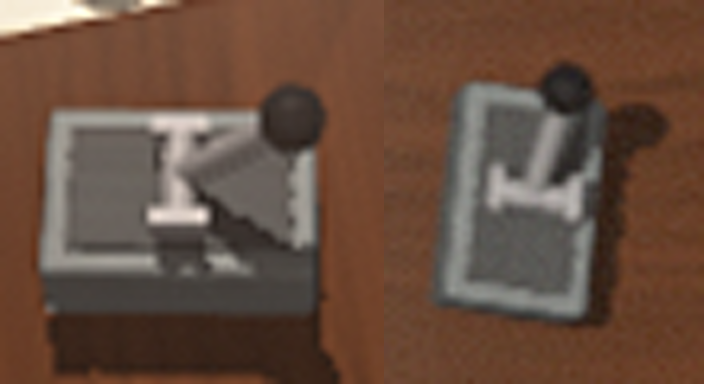

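Run:
```python
from h import *
S={n:snap(n) for n in('side','top')}
T=lambda a,b:tri(S['side'],np.array(a)-.5,S['top'],np.array(b)-.5)
print('mark',T((295.5,172),(237,151)))
print('dryer end',T((277.5,124.2),(156.2,154.5)), onz(S['top'],155.7,154,.17),onz(S['top'],299.5,148.5,.17),onz(S['top'],236.5,150.5,.17), onz(S['side'],295,171.5,.17),onz(S['side'],277,123.7,.17),onz(S['side'],265+300/6-.5,110+680/6-.5,.17))
print('ball',T((265.6,298.3),(353.6,203.75)))
print('pivot',T((248.1,306.3),(348.9,220.2)))
# jar top
t=[d for d in finder.masks_of('jar','top')][0];ys,xs=np.nonzero(t['pixels']);print('jar',onz(S['top'],xs.mean(),ys.mean(),.06))
print(robot.get_obs()['time'])
```

```text
mark (array([ 0.6352, -0.0052,  0.1786]), np.float64(0.0022689092445279556))
dryer end (array([0.6264, 0.2323, 0.1779]), np.float64(0.0026404324193857677)) [0.6301 0.234  0.17  ] [ 0.6436 -0.1921  0.17  ] [ 0.6389 -0.005   0.17  ] [0.6366 0.0028 0.17  ] [0.6273 0.242  0.17  ] [ 0.6447 -0.1942  0.17  ]
ball (array([ 0.4861, -0.3558,  0.1132]), np.float64(0.00209354451873157))
pivot (array([ 0.4426, -0.3493,  0.0679]), np.float64(0.0010726620346902236))
jar [ 0.5937 -0.3228  0.06  ]
2.55
```

Emit:
arm_command(
  plan=[
    [0,0.03,0.015,0.01,8],
    [0,0.075,0.035,0.01,17],
    [0,0.12,0.058,0.01,26],
    [0,0.165,0.08,0.01,35],
    [0,0.21,0.1,0.01,44],
    [0,0.25,0.12,0.01,52],
    [0,0.276,0.133,0.01,58],
    [0,0.276,0.133,0.0,58],
    [0,0.276,0.133,0.0,58],
  ],
)

```text
time: 3.68
tool_pos: [0.5238, -0.3574, 0.2038]
ee_rot: [-3.14, 0.003, -0.09]
wrist_force: [-0.3, -0.3, 0.6]
width: 0.0077
```

Emit:
arm_command(
  plan=[
    [0,0,0,-0.04,0],
    [0,0,0,-0.08,0],
    [0,0,0,-0.104,0],
    [0,0,0,-0.104,0],
  ],
)

```text
time: 4.18
tool_pos: [0.5223, -0.3573, 0.0988]
ee_rot: [-3.139, 0.005, -0.091]
wrist_force: [0.3, 0.6, 0.2]
width: 0.0006
```

Run:
```python
from h import *
a=snap('side')['image'][250:350,200:330];b=snap('top')['image'][160:260,300:430]
i=np.hstack([cv2.resize(x,(390,300),interpolation=cv2.INTER_CUBIC) for x in(a,b)]);cv2.imwrite('pics/t2.png',i[...,::-1])
o=robot.get_obs();print(o['tool_pos'],o['wrist_force'],o['width'])
```

```text
[ 0.5246 -0.3584  0.1027] [-0.2916  0.3536 -0.247 ] 0.00017167801126134595
```

View pics/t2.png

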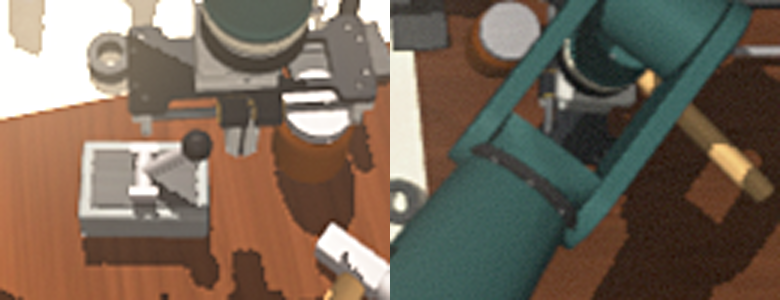

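Emit:
arm_command(
  plan=[
    [0,-0.015,0.001,0,0],
    [0,-0.03,0.003,0,0],
    [0,-0.045,0.004,0,0],
    [0,-0.06,0.005,0,0],
    [0,-0.075,0.006,0,0],
    [0,-0.09,0.007,0,0],
    [0,-0.095,0.007,0,0],
    [0,-0.095,0.007,0,0],
  ],
)

```text
time: 5.28
tool_pos: [0.4287, -0.3502, 0.1005]
ee_rot: [-3.14, 0.002, -0.09]
wrist_force: [0.7, 0.7, 0.1]
width: 0.0002
```

Run:
```python
from h import *
a=snap('side')['image'][250:350,200:330]
cv2.imwrite('pics/t3.png',cv2.resize(a,(520,400),interpolation=cv2.INTER_CUBIC)[...,::-1])
o=robot.get_obs();print(o['tool_pos'],o['wrist_force'],o['width'])
```

```text
[ 0.429  -0.3502  0.1001] [0.306  0.2394 0.0606] 0.0003893258465868308
```

View pics/t3.png

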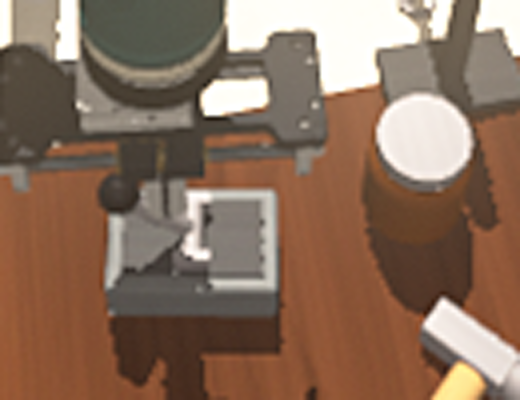

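Emit:
arm_command(
  plan=[
    [0,0,0,0.06,0],
    [0,0,0.01,0.12,0],
    [0,0,0.06,0.17,0],
    [1,0,0.12,0.17,0],
    [1,0,0.18,0.17,0],
    [1,0,0.24,0.17,0],
    [1,0,0.29,0.17,0],
    [1,0,0.29,0.17,0],
  ],
)

```text
time: 6.32
tool_pos: [0.4299, -0.0579, 0.2707]
ee_rot: [-3.141, 0.001, -0.083]
wrist_force: [-0.2, -0.6, -0.6]
width: 0.0471
```

Run:
```python
from h import *
a=snap('side','s4.png')['image'];b=snap('top','t4.png')['image']
cv2.imwrite('pics/st4.png',np.hstack([cv2.resize(a[100:360,170:340],(392,600),interpolation=cv2.INTER_CUBIC),cv2.resize(b[130:280,130:230],(400,600),interpolation=cv2.INTER_CUBIC)])[...,::-1])
o=robot.get_obs();print(o['tool_pos'],o['wrist_force'],o['width'],o['ee_rot'])
```

```text
[ 0.4301 -0.0606  0.2706] [0.6181 0.0091 0.1309] 0.05521364805196959 [ 3.1411  0.0016 -0.0879]
```

View pics/st4.png

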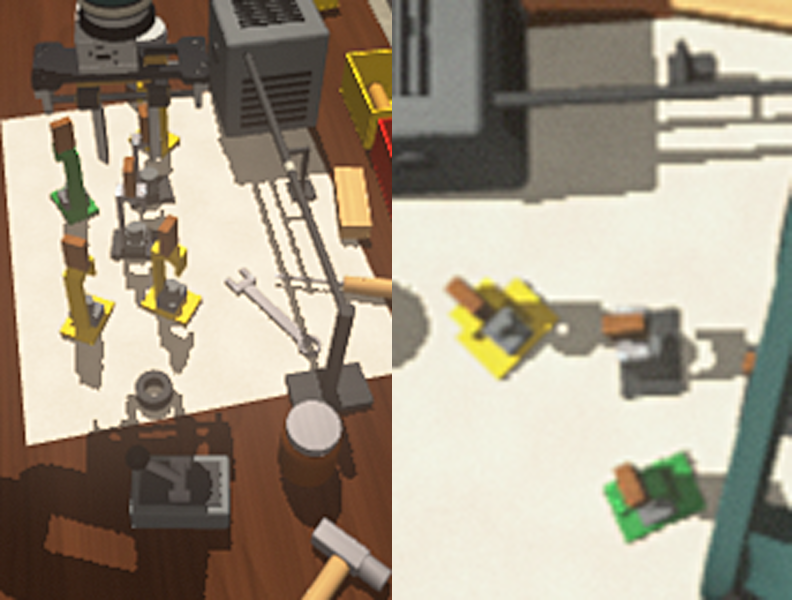

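Emit:
arm_command(
  plan=[
    [1,0,0.05,0,-3],
    [1,-0.001,0.095,0,-5],
    [1,-0.001,0.095,0,-5],
    [1,-0.001,0.095,-0.04,-5],
    [1,-0.001,0.095,-0.06,-5],
    [1,-0.001,0.095,-0.06,-5],
  ],
)

```text
time: 7.18
tool_pos: [0.4282, 0.0326, 0.2092]
ee_rot: [3.14, 0.005, -0.179]
wrist_force: [-0.5, 0.0, 0.3]
width: 0.0944
```

Run:
```python
from h import *
s=snap('side');a=s['image']
i=cv2.resize(a[90:220,180:290],None,fx=5,fy=5,interpolation=cv2.INTER_CUBIC)[...,::-1].copy()
o=robot.get_obs();print(o['tool_pos'],o['wrist_force'],o['width'],o['ee_rot'])
p=o['tool_pos'].copy()
for P in [p,[0.429,0.0355,.17],[.429,.0355,.12]]:
    q=((proj(s,P)[0]+.5-[180,90])*5).astype(int);cv2.circle(i,tuple(map(int,q)),4,(0,0,255),1)
cv2.imwrite('pics/s5.png',i)
```

```text
[0.429  0.0329 0.2108] [ 0.0344 -0.8314 -0.1383] 0.09394730926413129 [ 3.1407  0.0018 -0.1787]
```

View pics/s5.png

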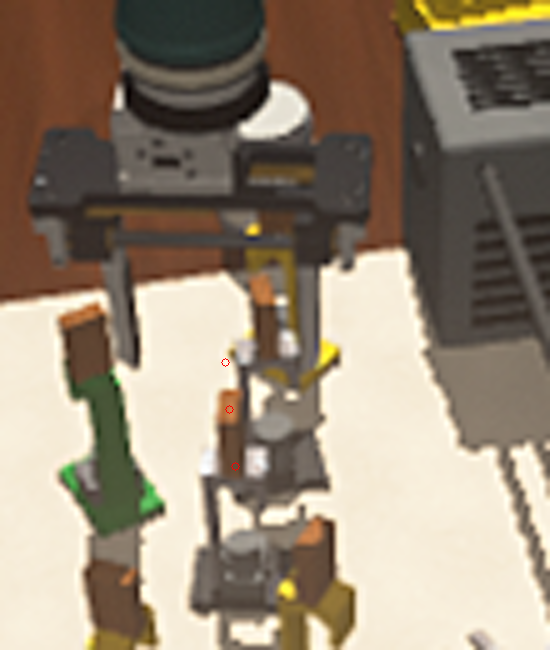

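Emit:
arm_command(
  plan=[
    [1,0,0.002,-0.04,0],
    [1,0,0.002,-0.075,0],
    [1,0,0.002,-0.083,0],
    [1,0,0.002,-0.083,0],
    [0,0,0.002,-0.083,0],
    [0,0,0.002,-0.083,0],
    [0,0,0.002,-0.083,0],
    [0,0,0.002,-0.083,0],
    [0,0,0.002,-0.083,0],
  ],
)

```text
time: 8.35
tool_pos: [0.429, 0.0366, 0.1285]
ee_rot: [-3.142, -0.0, -0.176]
wrist_force: [-1.1, -0.5, -0.3]
width: 0.0475
```

Run:
```python
from h import *
s=snap('side');a=s['image']
i=cv2.resize(a[90:220,180:290],None,fx=5,fy=5,interpolation=cv2.INTER_CUBIC)[...,::-1].copy()
o=robot.get_obs();print(o['time'],o['tool_pos'],o['wrist_force'],o['width'],o['ee_rot'])
cv2.imwrite('pics/s6.png',i)
```

```text
8.4 [0.429  0.0366 0.1285] [-0.8925 -0.653   0.3073] 0.043105887754045384 [ 3.1416 -0.0001 -0.1759]
```

View pics/s6.png

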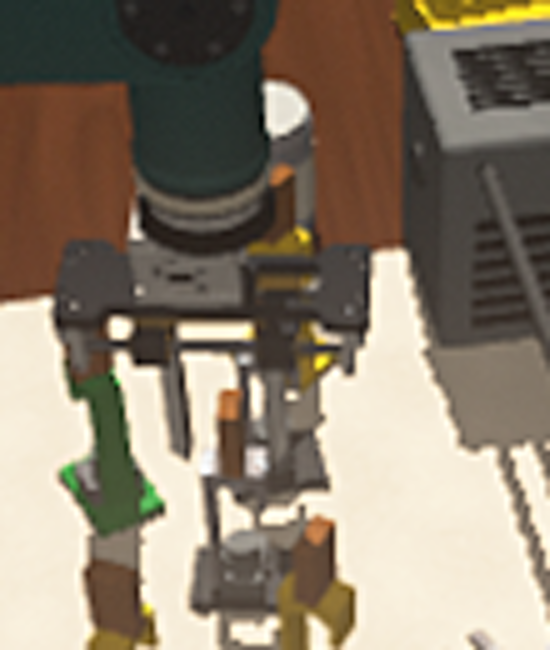

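Emit:
arm_command(
  plan=[
    [0,0,0,0,0],
    [0,0,0,0,0],
    [0,0,0,0,0],
    [0,0,0,0,0],
    [0,0,0,0,0],
    [0,0,0,0,0],
  ],
)

```text
time: 9.15
tool_pos: [0.4291, 0.0366, 0.1284]
ee_rot: [-3.142, -0.0, -0.176]
wrist_force: [1.4, 0.1, -2.3]
width: 0.0138
```

Emit:
arm_command(
  plan=[
    [0,0,0,0.02,0],
    [0,0,0,0.06,0],
    [0,0.02,0,0.106,0],
    [0,0.06,0,0.106,0],
    [0,0.1,0,0.106,2],
    [0,0.135,-0.03,0.106,5],
    [0,0.141,-0.075,0.106,8],
    [0,0.141,-0.12,0.106,11],
    [0,0.141,-0.155,0.106,12.4],
    [0,0.141,-0.168,0.106,12.4],
  ],
)

```text
time: 10.4
tool_pos: [0.5691, -0.1331, 0.2325]
ee_rot: [-3.14, 0.004, 0.038]
wrist_force: [0.4, 0.8, -4.2]
width: 0.0134
```

```bash
cat > v.py <<'E'
import sys
from h import *
fn=sys.argv[1]
s=snap('side');t=snap('top')
a=s['image'];b=t['image']
cv2.imwrite('pics/'+fn,np.hstack([cv2.resize(a[90:290,190:350],(400,500),interpolation=cv2.INTER_CUBIC),cv2.resize(b[120:280,140:330],(400,500*400//500),interpolation=cv2.INTER_CUBIC) if 0 else cv2.resize(b[120:285,180:312],(400,500),interpolation=cv2.INTER_CUBIC)])[...,::-1])
o=robot.get_obs();print(o['time'],o['tool_pos'],o['wrist_force'],o['width'],o['ee_rot'])
E
python3 v.py v7.png
```

```text
10.5 [ 0.5694 -0.1322  0.2331] [ 0.0058 -0.5733 -4.7842] 0.01379626354393086 [-3.1404  0.0026  0.0383]
```

View pics/v7.png

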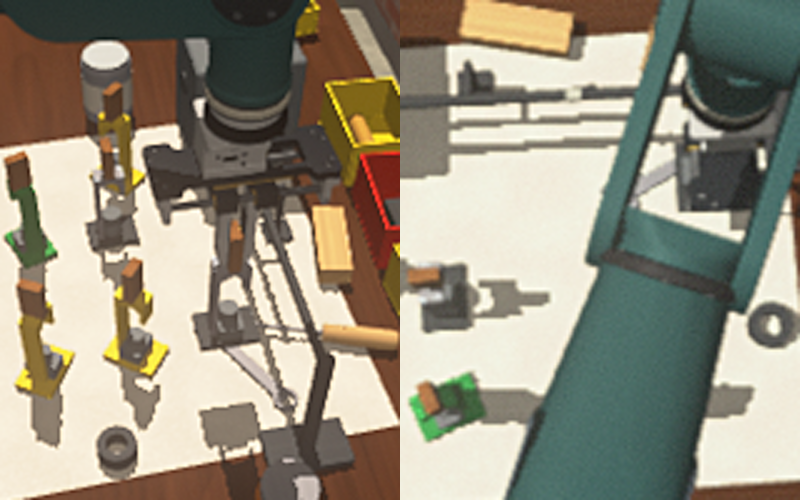

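Emit:
arm_command(
  plan=[
    [0,0.02,0,0,0],
    [0,0.04,0,0,0],
    [0,0.058,0,0,0],
    [0,0.072,0,0,0],
    [0,0.072,0,0,0],
    [0,0.072,0,0,0],
  ],
)

```text
time: 11.25
tool_pos: [0.6415, -0.1303, 0.2343]
ee_rot: [-3.141, 0.001, 0.042]
wrist_force: [0.5, 0.4, -5.2]
width: 0.0141
```

Run:
```python
from h import *
s=snap('side')
i=cv2.resize(s['image'][140:270,250:350],None,fx=6,fy=6,interpolation=cv2.INTER_CUBIC)[:600,...,::-1].copy()
cv2.imwrite('pics/v8.png',i)
o=robot.get_obs();print(o['time'],o['tool_pos'],o['wrist_force'],o['width'],o['ee_rot'])
```

```text
11.3 [ 0.6415 -0.1306  0.2345] [ 0.0928  0.3683 -4.1677] 0.01388456225358554 [-3.1412  0.0006  0.0412]
```

View pics/v8.png

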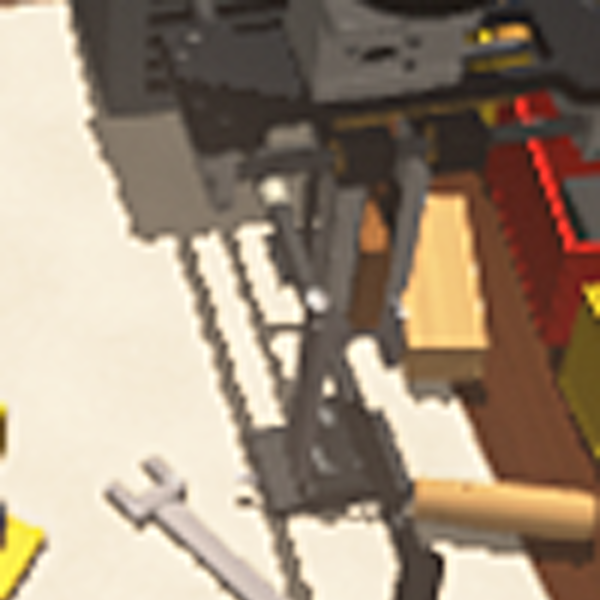

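```bash
cat > ov.py <<'E'
import sys
from h import *
# overlay: carrier at TCP-based pose and rail
def overlay(fn,dz,rx=0.637,ry=-0.002,ryaw=0.038,box=(250,140,100,100),f=6,yawoff=0,cam='side'):
    s=snap(cam);x0,y0,w,h=box
    i=cv2.resize(s['image'][y0:y0+h,x0:x0+w],None,fx=f,fy=f,interpolation=cv2.INTER_CUBIC)[...,::-1].copy()
    o=robot.get_obs();p=o['tool_pos'];yaw=o['ee_rot'][2]
    for b in BX:
        q=proj(s,place(boxc(b),p[0],p[1],yaw,p[2]-dz)); hh=cv2.convexHull(((q+.5-[x0,y0])*f).astype(np.int32)); cv2.polylines(i,[hh],True,(0,0,255),1)
    for t in (-.006,.006):
        A=np.array([[rx-np.sin(ryaw)*u+t,ry+np.cos(ryaw)*u,.17] for u in(-.23,.24)]); q=((proj(s,A)+.5-[x0,y0])*f).astype(int); cv2.line(i,tuple(map(int,q[0])),tuple(map(int,q[1])),(0,255,0),1)
    cv2.imwrite('pics/'+fn,i); print(o['time'],p,o['wrist_force'],o['width'],o['ee_rot'])
E
python3 -c "
from ov import *
overlay('v9.png',.1285)"
```

```text
11.35 [ 0.6415 -0.1308  0.2347] [ 0.2603  0.4734 -5.0582] 0.013683884258691614 [-3.1413  0.0002  0.0409]
```

View pics/v9.png

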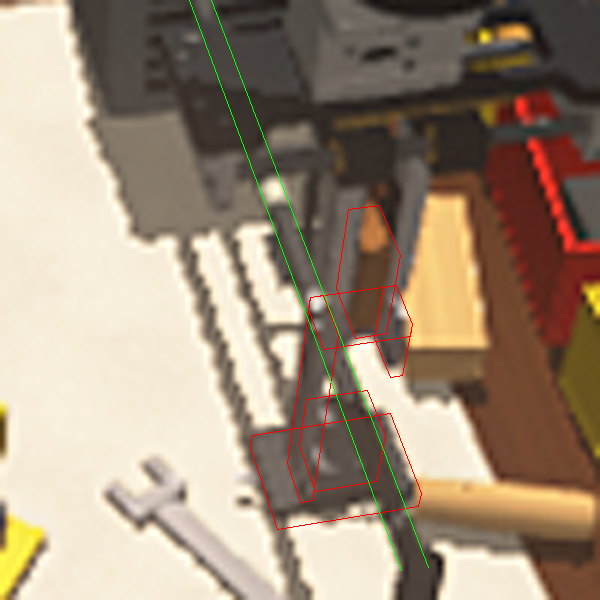

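Emit:
arm_command(
  plan=[
    [0,0,0,-0.01,0],
    [0,0,0,-0.02,0],
    [0,0,0,-0.03,0],
    [0,0,0,-0.036,0],
    [0,0,0,-0.036,0],
    [0,0,0,-0.036,0],
  ],
)

```text
time: 12.1
tool_pos: [0.6422, -0.1315, 0.1989]
ee_rot: [3.141, -0.001, 0.04]
wrist_force: [-0.1, 0.2, -3.9]
width: 0.0139
```

```bash
python3 -c "
from ov import *
overlay('v10.png',.1285)"
```

```text
12.15 [ 0.6423 -0.1315  0.1991] [ 0.1933  0.3541 -5.5964] 0.013465408152298046 [ 3.1412 -0.0011  0.0404]
```

View pics/v10.png

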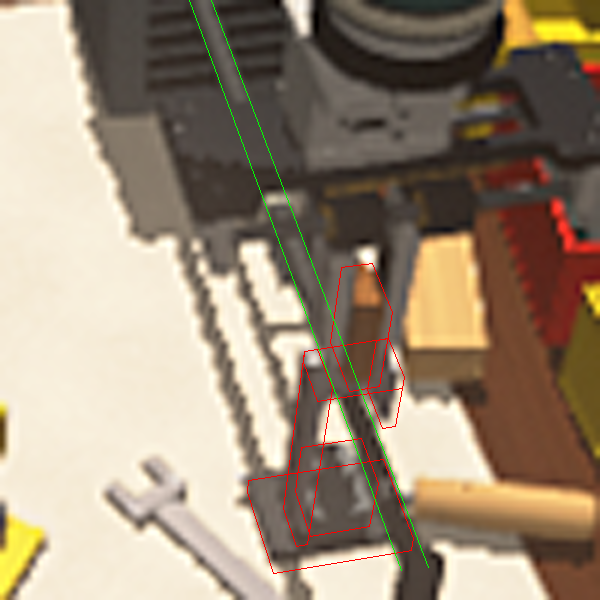

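Emit:
arm_command(
  plan=[
    [0,0,0,-0.002,0],
    [0,0,0,-0.004,0],
    [0,0,0,-0.005,0],
    [0,0,0,-0.005,0],
    [0,0,0,-0.005,0],
  ],
)

```text
time: 12.78
tool_pos: [0.6422, -0.1315, 0.1938]
ee_rot: [3.141, -0.001, 0.04]
wrist_force: [0.1, 0.0, -3.2]
width: 0.014
```

Emit:
arm_command(
  plan=[
    [0,0,0,-0.001,0],
    [0,0,0,-0.002,0],
    [0,0,0,-0.002,0],
    [0,0,0,-0.002,0],
  ],
)

```text
time: 13.28
tool_pos: [0.6426, -0.1315, 0.1934]
ee_rot: [3.141, -0.003, 0.041]
wrist_force: [0.9, 1.9, 6.0]
width: 0.0137
```

Emit:
arm_command(
  plan=[
    [0,0,0,0.002,0],
    [0,-0.0005,0.012,0.002,0],
    [0,-0.001,0.027,0.002,0],
    [0,-0.0015,0.042,0.002,0],
    [0,-0.002,0.057,0.002,0],
    [0,-0.0027,0.07,0.002,0],
    [0,-0.0027,0.07,0.002,0],
  ],
)

```text
time: 14.15
tool_pos: [0.6392, -0.0583, 0.1937]
ee_rot: [-3.138, -0.0, 0.044]
wrist_force: [3.0, 3.5, 2.0]
width: 0.0137
```

Emit:
arm_command(
  plan=[
    [0,-0.0002,0.012,0,0],
    [0,-0.0005,0.027,0,0],
    [0,-0.001,0.042,0,0],
    [0,-0.0015,0.057,0,0],
    [0,-0.002,0.07,0,0],
    [0,-0.002,0.07,0,0],
  ],
)

```text
time: 14.9
tool_pos: [0.637, 0.0116, 0.1934]
ee_rot: [-3.138, 0.0, 0.043]
wrist_force: [2.3, 3.1, 1.0]
width: 0.0136
```

```bash
python3 -c "
from ov import *
overlay('v11.png',.1285,box=(230,110,120,100))"
```

```text
14.95 [0.637  0.0115 0.1935] [2.1927 3.6224 0.9773] 0.013937678829382655 [-3.1371  0.0004  0.0431]
```

View pics/v11.png

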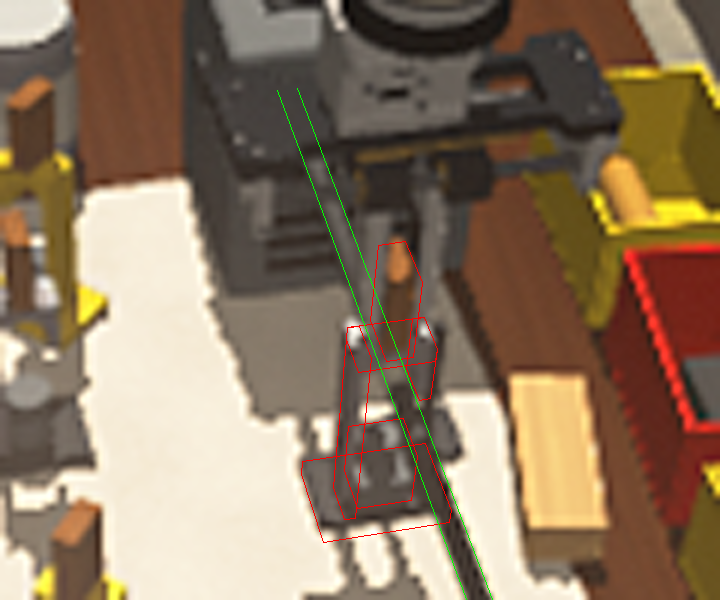

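Emit:
arm_command(
  plan=[
    [0,-0.0003,0.013,0,0],
    [0,-0.0008,0.028,0,0],
    [0,-0.0013,0.043,0,0],
    [0,-0.0018,0.058,0,0],
    [0,-0.0023,0.073,0,0],
    [0,-0.0028,0.088,0,0],
    [0,-0.0035,0.103,0,0],
    [0,-0.004,0.118,0,0],
    [0,-0.0045,0.136,0,0],
    [0,-0.0045,0.136,0,0],
  ],
)

```text
time: 16.2
tool_pos: [0.6318, 0.1483, 0.1934]
ee_rot: [-3.137, 0.002, 0.044]
wrist_force: [-2.6, 3.4, 1.2]
width: 0.014
```

Emit:
arm_command(
  plan=[
    [0.15,0,0,0,0],
    [0.3,0,0,0,0],
    [0.5,0,0,0,0],
    [0.6,0,0,0,0],
    [0.6,0,0,0,0],
    [0.6,0,0,0.03,0],
    [0.6,0,0,0.07,0],
    [0.6,0,0,0.1,0],
    [0.8,-0.03,0,0.1,0],
    [0.8,-0.08,0,0.1,0],
  ],
)

```text
time: 17.45
tool_pos: [0.553, 0.1443, 0.2931]
ee_rot: [3.142, -0.0, 0.04]
wrist_force: [1.2, -0.2, 0.7]
width: 0.0724
```

```bash
python3 -c "
from ov import *
overlay('v12.png',.1285,box=(200,90,133,100))"
python3 - <<'E'
from h import *
s=snap('top'); cv2.imwrite('pics/v12t.png',cv2.resize(s['image'][100:280,100:340],(800,600),interpolation=cv2.INTER_CUBIC)[...,::-1])
E
```

```text
17.5 [0.5456 0.1446 0.2929] [-3.437   0.5572 -0.4566] 0.0744150089775973 [-3.1416  0.007   0.0417]
```

View pics/v12.png

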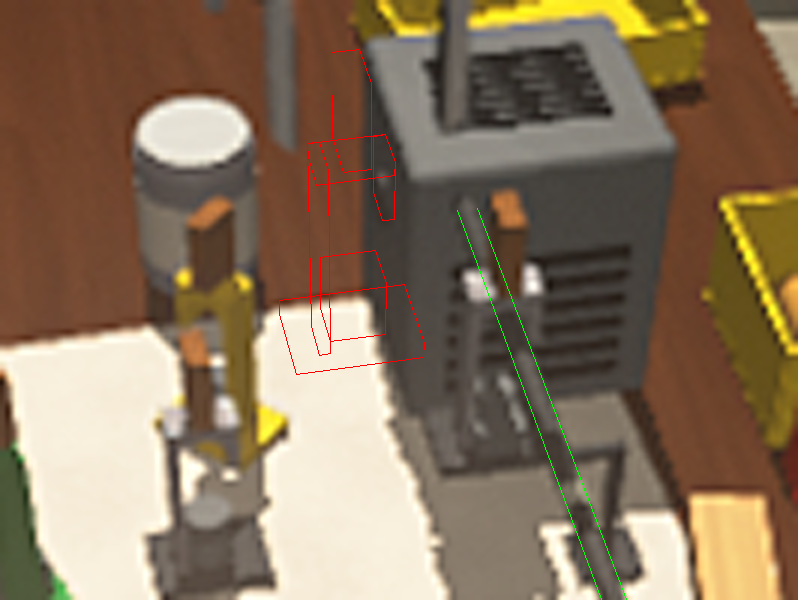

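View pics/v12t.png

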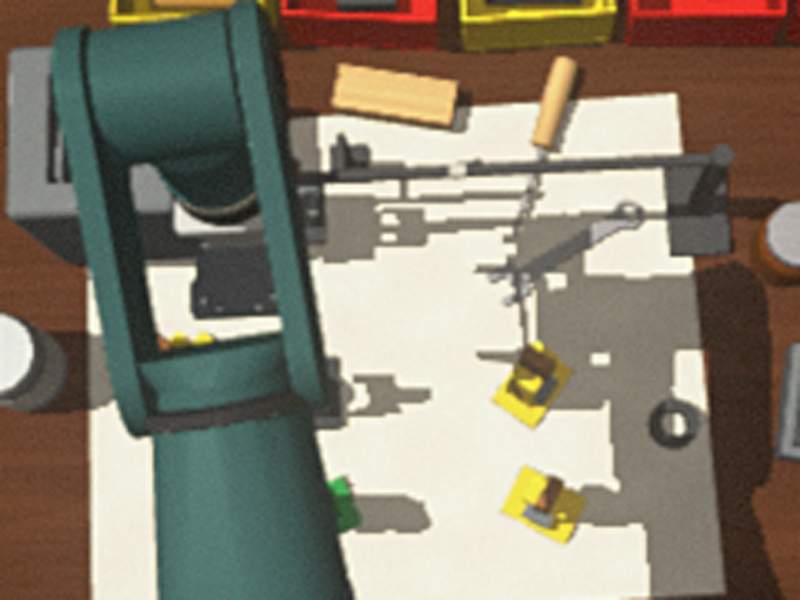

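Emit:
arm_command(
  plan=[
    [0.9,-0.04,-0.004,0,2],
    [0.9,-0.08,-0.008,0,4],
    [0.9,-0.092,-0.008,0,4],
    [0.9,-0.092,-0.008,-0.04,4],
    [0.9,-0.092,-0.008,-0.08,4],
    [0.9,-0.092,-0.008,-0.08,4],
  ],
)

```text
time: 18.3
tool_pos: [0.4596, 0.1362, 0.2099]
ee_rot: [3.141, 0.007, 0.11]
wrist_force: [0.1, -0.0, -0.3]
width: 0.0846
```

```bash
python3 -c "
from ov import *
overlay('v13.png',.2115,box=(180,90,133,100))"
```

```text
18.35 [0.461  0.1365 0.2126] [ 0.243  -0.4638  0.6548] 0.08449426899360153 [3.1414 0.0024 0.1098]
```

View pics/v13.png

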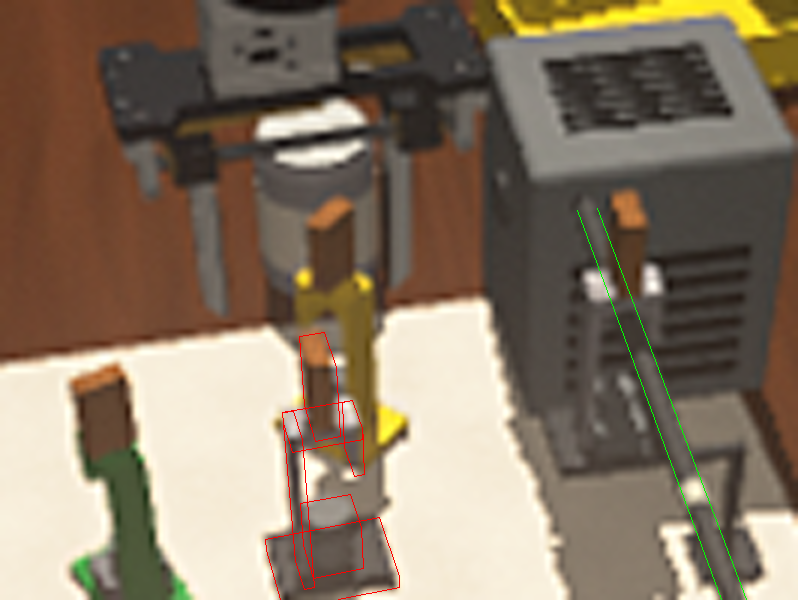

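Emit:
arm_command(
  plan=[
    [0.9,0,0.001,-0.04,0],
    [0.9,0,0.001,-0.075,0],
    [0.9,0,0.001,-0.085,0],
    [0.9,0,0.001,-0.085,0],
    [0,0,0.001,-0.085,0],
    [0,0,0.001,-0.085,0],
    [0,0,0.001,-0.085,0],
    [0,0,0.001,-0.085,0],
    [0,0,0.001,-0.085,0],
    [0,0,0.001,-0.085,0],
  ],
)

```text
time: 19.6
tool_pos: [0.4607, 0.1376, 0.1284]
ee_rot: [3.142, 0.0, 0.11]
wrist_force: [-0.4, 0.6, -0.7]
width: 0.0282
```

Emit:
arm_command(
  plan=[
    [0,0,0,0,0],
    [0,0,0,0,0],
    [0,0,0,0,0],
    [0,0,0,0,0],
    [0,0,0,0,0],
    [0,0,0,0,0],
  ],
)

```text
time: 20.35
tool_pos: [0.4608, 0.1376, 0.1284]
ee_rot: [-3.142, -0.0, 0.11]
wrist_force: [1.0, 0.2, -1.3]
width: 0.014
```

Emit:
arm_command(
  plan=[
    [0,0,0,0.02,0],
    [0,0,0,0.06,0],
    [0,0,0,0.106,0],
    [0,0.03,-0.025,0.106,0],
    [0,0.06,-0.055,0.106,-1],
    [0,0.09,-0.09,0.106,-2],
    [0,0.109,-0.13,0.106,-3],
    [0,0.109,-0.18,0.106,-4],
    [0,0.109,-0.23,0.106,-4],
    [0,0.109,-0.269,0.106,-4],
  ],
)

```text
time: 21.6
tool_pos: [0.5687, -0.1333, 0.2326]
ee_rot: [-3.141, 0.004, 0.039]
wrist_force: [0.9, -0.5, -3.6]
width: 0.0137
```

Emit:
arm_command(
  plan=[
    [0,0,0,0,0],
    [0,0.02,0,0,0],
    [0,0.04,0,0,0],
    [0,0.058,0,0,0],
    [0,0.072,0,0,0],
    [0,0.072,0,0,0],
    [0,0.072,0,0,0],
  ],
)

```text
time: 22.48
tool_pos: [0.6411, -0.1307, 0.2337]
ee_rot: [-3.141, 0.002, 0.041]
wrist_force: [-0.0, -0.4, -3.7]
width: 0.0138
```

```bash
python3 -c "
from ov import *
overlay('v14.png',.1284)"
```

```text
22.525 [ 0.6411 -0.1309  0.2341] [-0.1421  0.3911 -4.3365] 0.01371364972844171 [-3.1411  0.0013  0.0409]
```

View pics/v14.png

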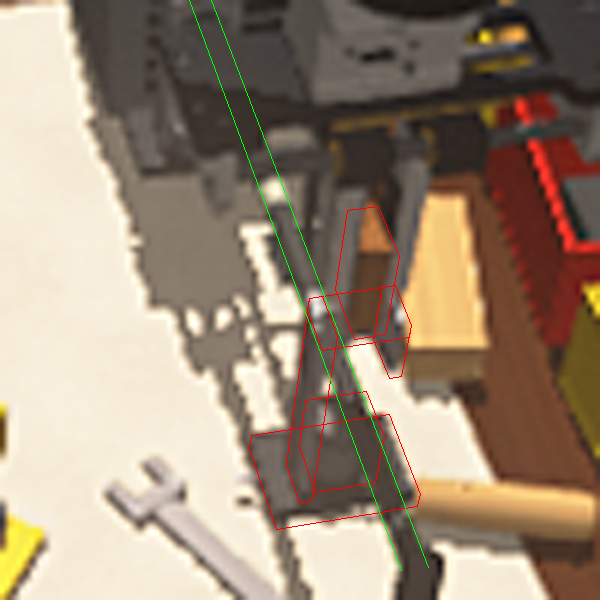

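Same picture as with the first carrier: the rail lies between stem and lip. Lowering.

Emit:
arm_command(
  plan=[
    [0,0,0,-0.01,0],
    [0,0.0005,0,-0.02,0],
    [0,0.0005,0,-0.03,0],
    [0,0.0005,0,-0.037,0],
    [0,0.0005,0,-0.04,0],
    [0,0.0005,0,-0.0415,0],
    [0,0.0005,0,-0.0415,0],
    [0,0.0005,0,-0.0415,0],
  ],
)

```text
time: 23.52
tool_pos: [0.6426, -0.1314, 0.1936]
ee_rot: [3.141, -0.001, 0.041]
wrist_force: [0.4, 0.6, -3.8]
width: 0.0141
```

Emit:
arm_command(
  plan=[
    [0,-0.0004,0.012,0,0],
    [0,-0.001,0.028,0,0],
    [0,-0.0015,0.044,0,0],
    [0,-0.002,0.06,0,0],
    [0,-0.0026,0.076,0,0],
    [0,-0.0032,0.092,0,0],
    [0,-0.0038,0.108,0,0],
    [0,-0.0042,0.12,0,0],
    [0,-0.0042,0.12,0,0],
  ],
)

```text
time: 24.65
tool_pos: [0.6379, -0.0089, 0.1934]
ee_rot: [-3.138, -0.0, 0.043]
wrist_force: [-0.8, 3.5, 1.5]
width: 0.014
```

Emit:
arm_command(
  plan=[
    [0,-0.0004,0.012,0,0],
    [0,-0.001,0.028,0,0],
    [0,-0.0015,0.044,0,0],
    [0,-0.002,0.06,0,0],
    [0,-0.0026,0.076,0,0],
    [0,-0.0032,0.09,0,0],
    [0,-0.0034,0.095,0,0],
    [0,-0.0034,0.095,0,0],
  ],
)

```text
time: 25.65
tool_pos: [0.6343, 0.0849, 0.1933]
ee_rot: [-3.14, 0.0, 0.042]
wrist_force: [-2.6, -1.2, 4.3]
width: 0.0135
```

```bash
python3 -c "
from ov import *
overlay('v15.png',.1284,box=(220,90,133,100))"
```

```text
25.7 [0.6343 0.0849 0.1933] [-2.6911 -1.4412  3.4561] 0.013963328651002593 [-3.1395  0.0003  0.0415]
```

View pics/v15.png

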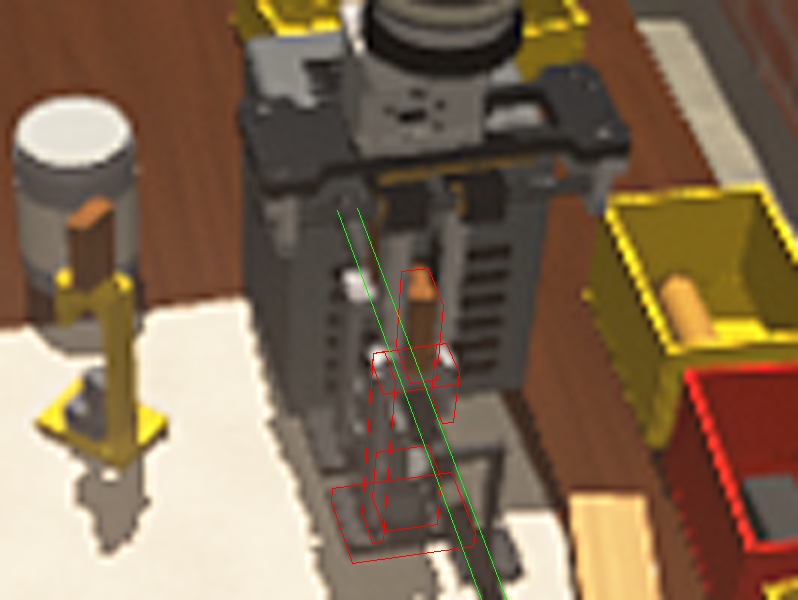

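Emit:
arm_command(
  plan=[
    [0.15,0,0,0,0],
    [0.3,0,0,0,0],
    [0.5,0,0,0,0],
    [0.6,0,0,0,0],
    [0.6,0,0,0,0],
    [0.6,0,0,0.03,0],
    [0.6,0,0,0.07,0],
    [0.6,0,0,0.1,0],
    [0.3,-0.04,-0.03,0.1,0],
    [0.1,-0.08,-0.08,0.1,0],
  ],
)

```text
time: 26.95
tool_pos: [0.5554, 0.0048, 0.2931]
ee_rot: [3.141, -0.001, 0.043]
wrist_force: [0.4, -1.0, 0.5]
width: 0.0401
```

Emit:
arm_command(
  plan=[
    [0,-0.03,-0.05,0,-1],
    [0,-0.06,-0.1,0,-2],
    [0,-0.09,-0.15,0,-4],
    [0,-0.12,-0.2,0,-6],
    [0,-0.15,-0.24,0,-7],
    [0,-0.17,-0.28,0,-8],
    [0,-0.17,-0.28,0,-8],
  ],
)

```text
time: 27.82
tool_pos: [0.3843, -0.2774, 0.2928]
ee_rot: [3.141, -0.0, -0.104]
wrist_force: [0.6, 0.3, 0.4]
width: 0.0001
```

Run:
```python
from h import *
s=snap('side');t=snap('top')
i=cv2.resize(s['image'],(800,600),interpolation=cv2.INTER_CUBIC)[...,::-1];cv2.imwrite('pics/s16.png',i)
i=cv2.resize(t['image'][90:280,90:380],(800,524),interpolation=cv2.INTER_CUBIC)[...,::-1];cv2.imwrite('pics/t16.png',i)
o=robot.get_obs();print(o['time'],o['tool_pos'],o['wrist_force'],o['width'],o['ee_rot'])
```

```text
27.925 [ 0.3857 -0.2752  0.293 ] [-0.2649 -0.9349  0.0023] 0.00044530665970853945 [-3.141  -0.0005 -0.0999]
```

View pics/s16.png

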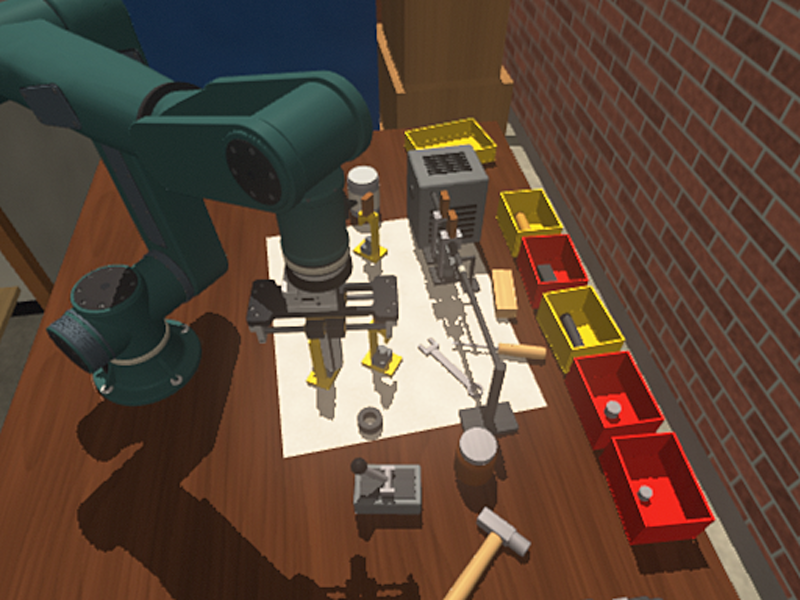

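View pics/t16.png

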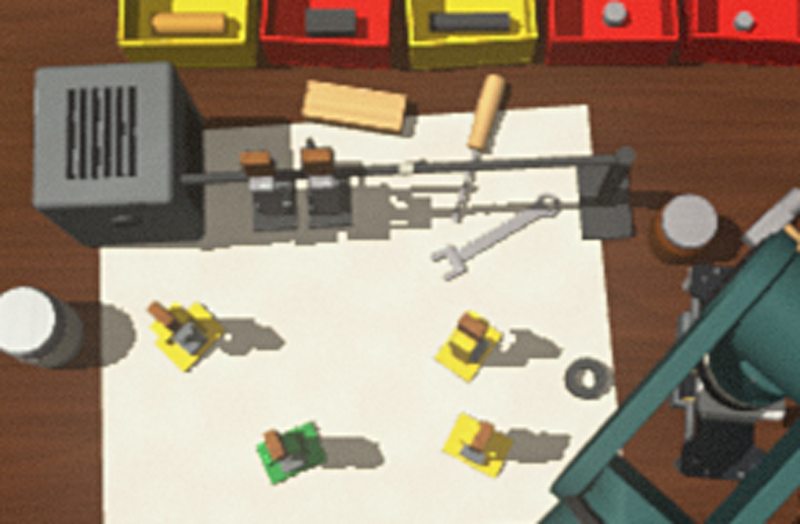

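Emit:
arm_command(
  plan=[
    [0,-0.013,-0.035,0,0],
    [0,-0.026,-0.067,0,0],
    [0,-0.026,-0.067,-0.04,0],
    [0,-0.026,-0.067,-0.09,0],
    [0,-0.026,-0.067,-0.14,0],
    [0,-0.026,-0.067,-0.18,0],
    [0,-0.026,-0.067,-0.1935,0],
    [0,-0.026,-0.067,-0.1935,0],
  ],
)

```text
time: 28.92
tool_pos: [0.3603, -0.3415, 0.0995]
ee_rot: [-3.141, 0.0, -0.098]
wrist_force: [-0.0, -0.1, 0.2]
width: 0.0005
```

Run:
```python
from h import *
a=snap('side')['image'][250:350,200:330]
cv2.imwrite('pics/t17.png',cv2.resize(a,(520,400),interpolation=cv2.INTER_CUBIC)[...,::-1])
o=robot.get_obs();print(o['tool_pos'],o['wrist_force'],o['width'])
```

```text
[ 0.3607 -0.3424  0.1009] [-0.3569 -1.0004  0.9363] 0.0003945584681828598
```

View pics/t17.png

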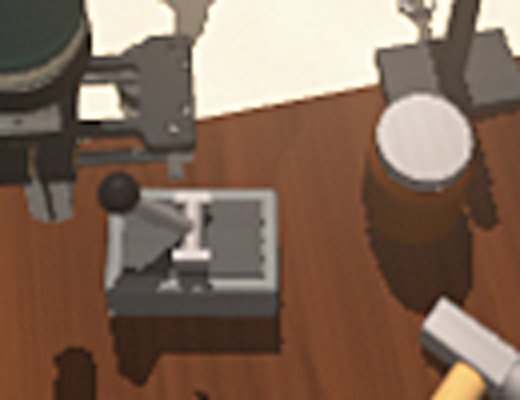

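Emit:
arm_command(
  plan=[
    [0,0.015,-0.001,0,0],
    [0,0.03,-0.003,0,0],
    [0,0.045,-0.004,0,0],
    [0,0.06,-0.006,0,0],
    [0,0.075,-0.007,0,0],
    [0,0.09,-0.009,0,0],
    [0,0.096,-0.009,0,0],
    [0,0.096,-0.009,0,0],
  ],
)

```text
time: 29.98
tool_pos: [0.4559, -0.3508, 0.0983]
ee_rot: [-3.14, 0.002, -0.098]
wrist_force: [0.6, -0.0, -0.0]
width: 0.0007
```

Emit:
arm_command(
  plan=[
    [0,-0.01,0,0.01,0],
    [0,-0.02,0,0.05,0],
    [0,-0.03,0,0.1,0],
    [0,-0.06,-0.02,0.16,0],
    [0,-0.1,-0.06,0.17,0],
    [0,-0.13,-0.1,0.17,0],
    [0,-0.13,-0.1,0.17,0],
  ],
)

```text
time: 30.85
tool_pos: [0.3225, -0.4533, 0.2701]
ee_rot: [3.141, 0.0, -0.105]
wrist_force: [-0.6, -0.2, -1.3]
width: 0.0005
```

Run:
```python
from h import *
s=snap('side');t=snap('top')
i=cv2.resize(s['image'],(800,600),interpolation=cv2.INTER_CUBIC)[...,::-1];cv2.imwrite('pics/s18.png',i)
i=cv2.resize(t['image'][90:280,90:380],(800,524),interpolation=cv2.INTER_CUBIC)[...,::-1];cv2.imwrite('pics/t18.png',i)
o=robot.get_obs();print(o['time'],o['tool_pos'],o['wrist_force'],o['width'],o['ee_rot'])
```

```text
30.95 [ 0.3248 -0.451   0.2698] [ 0.4037 -0.4511 -0.3796] 0.0006499225794973493 [-3.1411 -0.0003 -0.1008]
```

View pics/s18.png

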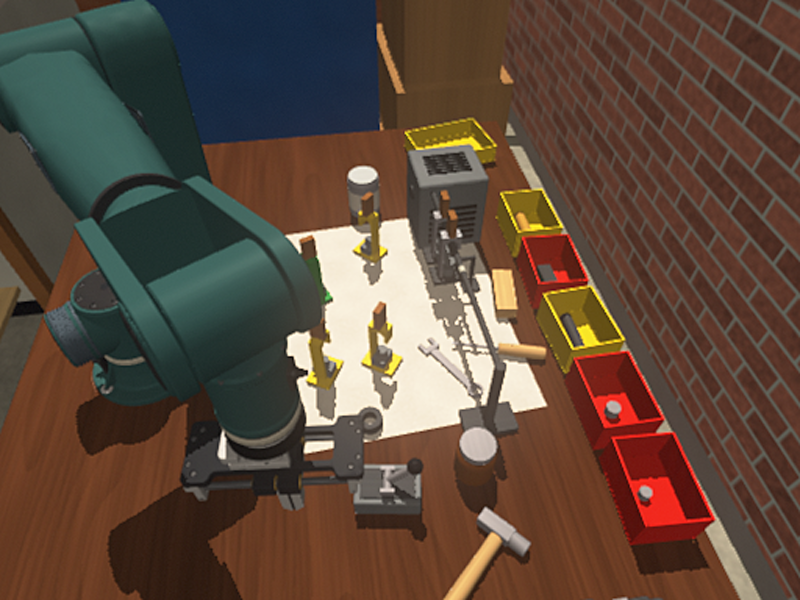

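View pics/t18.png

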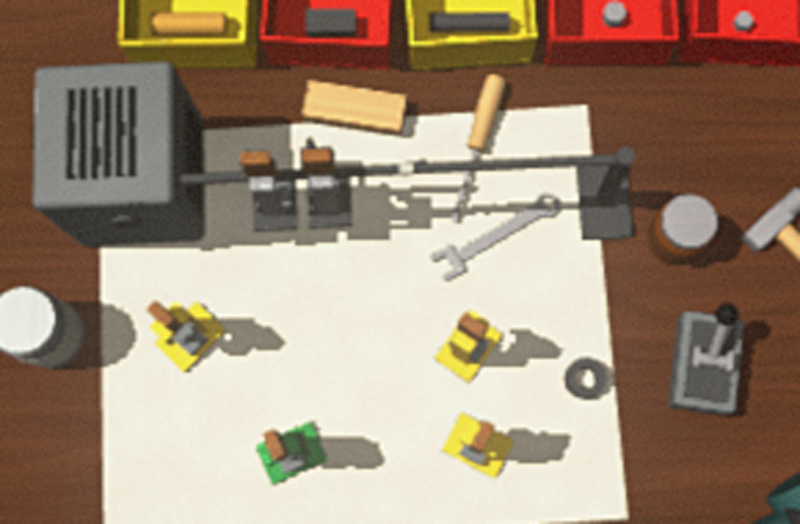

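```bash
python3 -c "
from bench import robot
print(robot.close_job())"
```

```text
the job is handed in; nothing more can be done
None
```

The job is done and handed in after about 31 s of the 210 s allowed.

- **Lever off:** I first flipped the isolator lever off, towards the robot.
- **Carriers:** Only two steel carriers stood on the bench, the block and the pulley. I hung both at the loading section and slid them along the rail. They ended about 149 mm (block) and 87 mm (pulley) past the middle of the white band.
- **Lever on:** I then flipped the lever back on and drew the arm clear of everything.

**Last checks:** The final side and top pictures show both carriers hanging freely and wholly past the band, with the lever leaning away. The three yellow look-alikes, the green one and the other things looked to be where they were. Measured wrist force stayed at about 6 N or less wherever it was reported.

**Disagreements:**
- The networks often mislabelled things: they called the yellow and green look-alikes "block", and sometimes confused the rail with other items. I picked the carriers by colour and shape in the pictures instead.
- Heights measured from the two views came out up to about 9 mm too high for the rail, and more (12 mm) for the lever pivot. I used the heights in the text, and contact with the rail confirmed the rail's height.

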